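Tip the green glass block onto the rubber rest

ROBOT

A 6-joint arm with a two-finger parallel gripper is mounted at the origin on the work surface. World frame = base frame: x ahead of the robot, y to its left, z up, the work surface at z = 0. Lengths are in m, angles in rad, forces in N, time in s.
With the tool pointing down it reaches from about 0.325 to 0.9 m from the base axis. Payload 6.1 kg.
Tool frame: the origin (TCP) lies at the very end of the fingers, on their centre line; the grasp point (between the pads) lies 19 mm behind it; z points along the fingers, y is the line along which they close (so a half turn about z gives the same grasp; the last joint's range is limited). The gripper opens to 87 mm and grips with 3 to 60 N. Pads are 19 mm wide; open, the fingers measure 117 mm over their backs; the gripper's body (75 mm by 190 mm) begins 51 mm behind the grasp point.
Start: joints at [1.19, 0.22, 1.526, -0, 1.395, -0.126], TCP at [0.158, 0.605, 0.223] pointing down, gripper open.
Joint ranges: [-2.98, 2.98], [-0.91, 2.08], [0.09, 2.57], [-1.24, 4.39], [0.2, 2.65], [-2.68, 2.68]. Speed limits (rad/s): [2.57, 2.57, 3.01, 3.14, 3.14, 3.14].

INTERFACE

Orientations are given as a rotation vector (axis times angle).
In Python, from plant import state, capture, ctrl gives the robot as it stands. The module is installed in compiled form; this text tells all that it offers.
- The arm moves only by the tool drive_tool, never from a script. Its argument "series" is a list that holds one entry, the list of rows, each a list of 4 numbers: the shift along the tool's x, y, z in cm, then the turn about the tool's z in rad. In form: [[[x, y, z, turn], ...]]. A call has 1 to 10 rows; each row is the pose to reach, as a shift and turn from the pose commanded when the call began, along the tool's axes at that moment; what a row does not reach only later rows make up. A row lasts 1/12 s, in which the tool goes at most 41.7 mm and 7.16 degrees, less where a joint would pass 70% of its speed; a pose out of reach is approached as far as the arm can. A call with a gripper value outside its range is refused whole. "jaw" is the closure, from 0 (fully open) to 1 (shut), set as the call begins (left out, the last holds). The fingers move at their own pace and stop on an object; "force" is the grip in N (left out, the last holds). Time passes only in rows, so rows that repeat a pose let the fingers close. It gives the time, the measured TCP pose, the force, the opening and the grip force at its end, in the units of the state.
- state(): the state, without advancing time (a new reading comes with each control period).
- capture(name): name is "side" or "top"; returns a dict with "image" (420x560x3 uint8, blue, green, red), "z_map" (420x560 float32, m along the optical axis (not along the pixel's ray), 0 where there is no reading), "K" (3x3 intrinsics, pixels), "dist" ([k1, k2, p1, p2, k3] as OpenCV has them; the pictures are not rectified), "rvec" (rotation vector, rad) and "tvec" (3), from world to camera coordinates, as OpenCV has them. Camera axes: x right, y down, z forward; pixel columns grow to the right and rows downward; lengths in m; the calibration is good to about 2 mm. A picture is of the moment at which its call begins.
- ctrl.sign_off(): hands the job in; it is judged then, once.
The state is a dict: "t": time; "qpos": joint angles; "joint_vel": joint speeds; "effort": joint torques, N m; "tcp_pos": TCP position; "tool_rot": TCP orientation; "ft_force": force on the tool from outside, world axes, zero at the start; "moment": the same for the moment, N m; "width": finger opening in m; "grip_force": force on a finger pad.
Only numpy, scipy, OpenCV 4.12 (cv2) and the standard library are available. Lean on these libraries where they do the work, as an engineer would, in place of code of your own. Each camera call takes 0.05 s, during which the arm holds its last target. There are 200 camera calls.

TASK

Turn the green glass block onto its next face for grinding: push it across the bench until its foot is up against the steel stop of the rubber rest, still standing, then push its top so that it tips over the stop and lies flat on the rest with its white-frosted side up. Do not pick it up, and leave the amber and grey blocks standing where they are.

Things in the scene. Friction and masses are not known exactly. Their poses are not given: they have to be found in the camera images.
- green_block: Green cast-glass (opaque) block, 56 x 56 mm, 84 mm tall, 0.65 kg, standing on the bench on the robot's side of the rest. Origin: centre of its underside; z up its height; x out of its one white-frosted side, which faces away from the rest within 10 degrees, 30 to 55 mm clear of the stop. Pushed about 35 mm up it slides upright; pushed near the top, foot at the stop, it tips, and falls by itself past 45 degrees.
- rest: Fixed work rest on the bench: a flat black rubber slab, 170 mm deep (x), 440 mm long (y), its top 10 mm above the bench, with a bright steel stop strip 8 mm wide, flush with the rubber, along the long edge nearest the robot. The stop's 10 mm high upright face is what the block's foot bears on. Origin: middle of that face, at bench level; x points away from the robot across the slab (from the stop onto the rubber), y along the stop, z up.
- amber_block: Amber (orange, opaque) block, 56 x 56 mm, 84 mm tall, 0.65 kg, standing on the bench on the robot's side of the rest. Origin: centre of its underside; z up its height; x out of its one white-frosted side, which faces away from the rest within 10 degrees. The three blocks stand in a row about 140 mm apart, in any order. Leave it alone.
- grey_block: Grey stone block, 56 x 56 mm, 84 mm tall, 0.65 kg, standing on the bench on the robot's side of the rest. Origin: centre of its underside; z up its height; x out of its one white-frosted side, which faces away from the rest within 10 degrees. Leave it alone.
Things that resemble listed ones, but are neither listed nor needed, are in the scene too. Of the things that look like the green_block, take the one that is farthest to the robot's right at the start.

How it is judged:
On the way:
1. the green block stands upright with its foot against the stop (within 12 mm) (x of green_block in the frame of rest above -0.04 m and angle between green_block's own z axis and vertical below 0.2 rad and height (world z) of green_block below 0.012 m), for 0.1 s.
At the end, for the whole second after the job is handed in: The green block lies at rest on the rest, white-frosted side up and level within 10 degrees; the centre of its former underside is 30 to 46 mm above the bench, -40 to +100 mm from the stop's face along the rest's x, and within 220 mm of the middle along y (angle between green_block's own x axis and vertical below 0.17 rad and height (world z) of green_block between 0.03 and 0.046 m and x of green_block in the frame of rest between -0.04 and 0.1 m and y of green_block in the frame of rest between -0.22 and 0.22 m and linear speed of green_block below 0.02 m/s and angular speed of green_block below 0.1 rad/s); the robot touches nothing.
It fails at once if the green block is picked up (underside centre more than 70 mm above the bench) (height (world z) of green_block above 0.07 m).
It fails at once if the amber block is moved more than 20 mm or tipped more than 10 degrees (distance of amber_block from where it was at the start of the episode above 0.02 m or angle between amber_block's own z axis and vertical above 0.17 rad).
It fails at once if the grey block is moved more than 20 mm or tipped more than 10 degrees (distance of grey_block from where it was at the start of the episode above 0.02 m or angle between grey_block's own z axis and vertical above 0.17 rad).
It also fails if it takes over 38 s, if anything falls off the work surface, if the arm or the gripper's body presses on something with over 40 N, if the wrist force passes 120 N, or if a joint passes its speed limit or range.

## Working session

There is one attempt and no reset: what is moved stays moved. The work goes in short steps, Python scripts to look and compute and a tool call to move; the robot and the scene stay as the last step left them, time stands still between calls to the robot, and variables do not carry over. Pictures are saved under pics/ and viewed, at most 10 in all, crops included, and the job is handed in when it is done.

Besides the shell and the picture viewer there is one more tool, called by a JSON object that holds its "method" and its "body". drive_tool: Moves the arm, as the interface text tells. Its arguments: {"type":"object","properties":{"series":{"type":"array","items":{"type":"array","items":{"type":"array","items":{"type":"number"}}}},"jaw":{"type":"number"},"force":{"type":"number"}},"required":["series"]}

```bash
mkdir -p pics; cat > h.py <<'E'
import numpy as np, cv2
from plant import state, capture, ctrl
def pts(c):
    h,w=c["z_map"].shape
    u,v=np.meshgrid(np.arange(w),np.arange(h))
    n=cv2.undistortPoints(np.stack([u,v],-1).reshape(-1,1,2).astype(float),c["K"],np.array(c["dist"])).reshape(h,w,2)
    z=c["z_map"].astype(float)
    P=np.dstack([n[...,0]*z,n[...,1]*z,z])
    R=cv2.Rodrigues(np.array(c["rvec"],float))[0]
    W=(P-np.array(c["tvec"]).reshape(3))@R
    W[z==0]=np.nan
    return W
E
python3 - <<'E'
from h import *
for n in("top","side"):
    c=capture(n); cv2.imwrite(f"pics/{n}0.png",c["image"]); np.savez(n+"0.npz",**c)
    W=pts(c); hsv=cv2.cvtColor(c["image"],cv2.COLOR_BGR2HSV)
    print(n,np.array(c["K"]).round(0).tolist(), np.isfinite(W[...,0]).mean())
    m=cv2.inRange(hsv,(35,60,30),(95,255,255))
    N,L,S,C=cv2.connectedComponentsWithStats(m)
    for i in range(1,N):
        if S[i,4]>60: print(S[i],C[i].round(),np.nanmedian(W[L==i],0).round(3),np.nanpercentile(W[L==i][:,2],[2,98]).round(3))
s=state(); print({k:s[k] for k in("t","tcp_pos","tool_rot","ft_force","width")})
E
```

```text
top [[503.0, 0.0, 280.0], [0.0, 503.0, 211.0], [0.0, 0.0, 1.0]] 0.9960416666666667
[ 247  165   35   37 1002] [264. 182.] [0.498 0.069 0.085] [0.003 0.088]
[ 202  248   46   44 1161] [224. 269.] [0.343 0.138 0.084] [0.002 0.088]
[ 137  252   50   43 1338] [161. 272.] [0.337 0.25  0.084] [0.004 0.088]
side [[437.0, 0.0, 279.0], [0.0, 437.0, 215.0], [0.0, 0.0, 1.0]] 0.9957695578231293
[296  77  16  17 186] [305.  84.] [0.747 0.663 0.034] [0.007 0.039]
[ 163  147   52   87 3036] [189. 191.] [0.339 0.134 0.065] [0.004 0.085]
[ 264  183   41   60 1572] [287. 211.] [0.502 0.042 0.067] [0.003 0.085]
{'t': 0.1, 'tcp_pos': array([0.15731878, 0.60429817, 0.22154903]), 'tool_rot': array([-3.99048930e-01, -3.11570288e+00,  2.64994359e-03]), 'ft_force': array([ 0.32712889, -0.63201617,  0.56853097]), 'width': 0.08707684741881559}
```

View pics/top0.png

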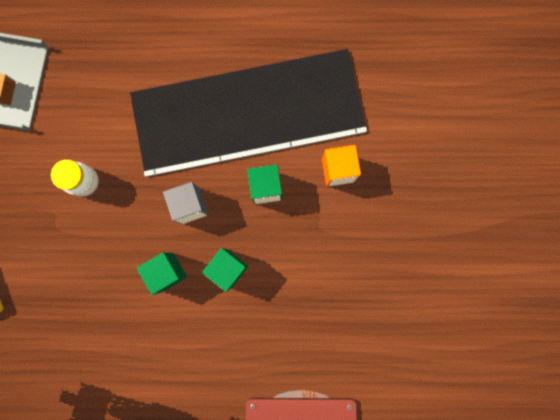

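View pics/side0.png

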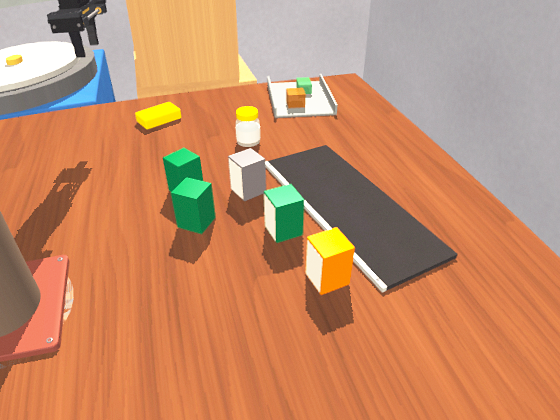

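The top view shows three green candidates at px (264,182), (224,269) and (161,272). The one farthest right is (264,182), at y≈0.07. It stands between grey (185,203) and amber (341,162) and has its white side towards the robot, so I choose it. I'll check it in a crop and measure block, stop and neighbours.

```bash
python3 - <<'E'
from h import *
c=dict(np.load("top0.npz")); W=pts(c); im=c["image"]; hsv=cv2.cvtColor(im,cv2.COLOR_BGR2HSV)
cv2.imwrite("pics/crop.png",cv2.resize(im[110:220,140:380],None,fx=3,fy=3,interpolation=cv2.INTER_CUBIC))
top=(W[...,2]>.078)&(W[...,2]<.092)
N,L,S,C=cv2.connectedComponentsWithStats(top.astype(np.uint8))
for i in range(1,N):
    if S[i,4]>200:
        p=W[L==i]; r=cv2.minAreaRect(p[:,:2].astype(np.float32)*1000)
        print(C[i].round(),p.mean(0).round(4),r)
# stop: bright low-saturation, z~0.01
m=(hsv[...,1]<60)&(hsv[...,2]>150)&(abs(W[...,2]-.01)<.006)&(W[...,0]>.5)
N,L,S,C=cv2.connectedComponentsWithStats(m.astype(np.uint8),connectivity=8)
p=W[m&(W[...,1]<.36)&(W[...,1]>-.2)]
vx,vy,x0,y0=cv2.fitLine(p[:,:2].astype(np.float32),cv2.DIST_HUBER,0,.01,.01).ravel()
d=np.array([vx,vy]); n=np.array([d[1],-d[0]]); n*=np.sign(n[0])
print("stop n",n,"y range",p[:,1].min(),p[:,1].max(),np.percentile((p[:,:2]-[x0,y0])@n,[3,97]),x0,y0,np.median(p[:,2]))
E
```

```text
[342. 163.] [ 0.5326 -0.0711  0.0845] ((533.3594970703125, -71.35279083251953), (57.232452392578125, 56.039974212646484), 9.149210929870605)
[ 67. 175.] [0.5099 0.4231 0.0859] ((509.689208984375, 424.7620849609375), (52.51851272583008, 50.747711181640625), 87.840087890625)
[264. 182.] [0.4977 0.0689 0.0847] ((498.22210693359375, 68.89810180664062), (56.895469665527344, 55.75557327270508), 8.485589981079102)
[182. 201.] [0.4623 0.215  0.0849] ((462.8210144042969, 215.6663818359375), (56.98091125488281, 56.61178207397461), 19.631208419799805)
[223. 270.] [0.3415 0.1397 0.0848] ((341.31207275390625, 140.12953186035156), (55.954044342041016, 56.48782730102539), 51.72695541381836)
[158. 273.] [0.335  0.2558 0.0849] ((334.7689514160156, 256.6712951660156), (56.05002212524414, 56.494789123535156), 30.606388092041016)
stop n [0.9795203  0.20134547] y range -0.1249355725103343 0.3055580059691463 [-0.00461702  0.00510718] 0.5689384 0.09210475 0.010716599869608141
```

View pics/crop.png

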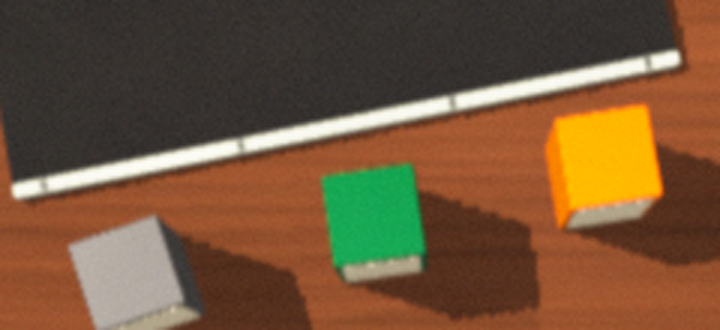

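The crop confirms the choice: the green block at crop px (375,220) has its white side towards the robot and stands between grey (140,270) and amber (605,160). Block tops measure 56×57 mm at z 0.085, which fits. The stop normal is at 11.6°, the block yaw at 8.5°, and the gap is about 40 mm.

The plan is a partly closed gripper with its broad side to the push, tool −x along the stop normal. The approach point is (0.442, 0.057).

{"method": "drive_tool", "body": {"series": [[[-2.5, -2.8, 0, -0.1], [-5, -5.6, 0, -0.2], [-7.5, -8.4, 0, -0.3], [-10, -11.2, 0, -0.4], [-12.5, -14, 0, -0.457], [-15, -16.8, 0, -0.457], [-17.5, -19.6, 0, -0.457], [-20, -22.4, 0, -0.457], [-22.5, -25.2, 0, -0.457], [-25, -28, 0, -0.457]]], "jaw": 0.8, "force": 20}}

```text
t: 0.93
tcp_pos: [0.329, 0.2691, 0.2223]
tool_rot: [0.318, -3.125, 0.0]
ft_force: [0.4, 0.6, 0.5]
width: 0.0282
grip_force: 0.0
```

```bash
cat > go.py <<'E'
from h import *
import sys
from scipy.spatial.transform import Rotation as Ro
t=np.array(eval(sys.argv[1])); s=state(); R=Ro.from_rotvec(s["tool_rot"]).as_matrix()
n=np.array([.9795,.2013,0]); 
print(s["t"],s["tcp_pos"].round(4),"shift cm",((t-s["tcp_pos"])@R*100).round(2),"yaw err deg",np.degrees(np.arctan2(R[1,1],R[0,1])).round(2)-101.6,"F",s["ft_force"].round(1),s["width"])
E
python3 go.py "(0.442,0.057,0.223)"
```

```text
0.9333 [0.329  0.2691 0.2223] shift cm [ -6.8  -23.05  -0.07] yaw err deg 0.010000000000005116 F [0.4 0.6 0.5] 0.02822648618142953
```

{"method": "drive_tool", "body": {"series": [[[-0.9, -2.9, 0, 0], [-1.7, -5.8, 0, 0], [-2.5, -8.7, 0, 0], [-3.4, -11.6, 0, 0], [-4.2, -14.5, 0, 0], [-5.1, -17.4, 0, 0], [-6, -20.3, 0, 0], [-6.8, -22.4, 0, 0], [-6.8, -23.1, 2, 0], [-6.8, -23.1, 5, 0]]]}}

```text
t: 1.77
tcp_pos: [0.445, 0.0561, 0.1748]
tool_rot: [-0.312, 3.12, -0.002]
ft_force: [1.2, -0.5, -0.2]
width: 0.0174
grip_force: 0.0
```

{"method": "drive_tool", "body": {"series": [[[0, 0, 3, 0], [0, 0, 6, 0], [0, 0, 9, 0], [0, 0, 11.5, 0], [0, 0, 13.3, 0], [0, 0, 14.3, 0], [0, 0, 14.3, 0]]]}}

```text
t: 2.35
tcp_pos: [0.4395, 0.0583, 0.0271]
tool_rot: [0.316, -3.121, -0.001]
ft_force: [-1.1, 0.2, 0.3]
width: 0.0171
grip_force: 0.0
```

```bash
python3 go.py "(0.442,0.057,0.03)"
```

```text
2.35 [0.4395 0.0583 0.0271] shift cm [-0.21 -0.17 -0.29] yaw err deg -0.01999999999999602 F [-1.1  0.2  0.3] 0.017120410906933944
```

{"method": "drive_tool", "body": {"series": [[[-0.8, 0, 0, 0], [-1.4, 0, 0, 0], [-1.8, 0, 0, 0], [-2.1, 0, 0, 0], [-2.4, 0, 0, 0], [-2.7, 0, 0, 0], [-3, 0, 0, 0], [-3.3, 0, 0, 0], [-3.6, 0, 0, 0], [-3.9, 0, 0, 0]]]}}

```text
t: 3.18
tcp_pos: [0.4793, 0.066, 0.0301]
tool_rot: [0.317, -3.123, 0.0]
ft_force: [-7.3, -1.3, 5.4]
width: 0.0172
grip_force: 3.9
```

{"method": "drive_tool", "body": {"series": [[[-0.3, 0, 0, 0], [-0.6, 0, 0, 0], [-0.9, 0, 0, 0], [-1.2, 0, 0, 0], [-1.5, 0, 0, 0], [-1.6, 0, 0, 0], [-1.6, 0, 0, 0]]]}}

```text
t: 3.77
tcp_pos: [0.4957, 0.0693, 0.03]
tool_rot: [0.317, -3.125, 0.0]
ft_force: [-5.9, 0.2, 3.9]
width: 0.0173
grip_force: 2.6
```

```bash
python3 - <<'E'
from h import *
for n in("side","top"):
    c=capture(n); W=pts(c); hsv=cv2.cvtColor(c["image"],cv2.COLOR_BGR2HSV)
    g=(cv2.inRange(hsv,(35,60,30),(95,255,255))>0)&(W[...,0]>.42)&(W[...,0]<.65)
    p=W[g]; q=p[:,:2]@[.9795,.2013]-.5718
    print(n,g.sum(),"front x in rest",np.percentile(q,[2,50,98]).round(4),"z",np.percentile(p[:,2],[2,98]).round(3))
    t=p[p[:,2]>.078]
    if len(t)>50: print(cv2.minAreaRect(t[:,:2].astype(np.float32)*1000), t[:,2].mean())
    cv2.imwrite(f"pics/{n}1.png",c["image"])
s=state();print(s["tcp_pos"],s["ft_force"])
E
```

```text
side 501 front x in rest [-0.0794 -0.038  -0.0084] z [0.002 0.101]Traceback (most recent call last):
  File "<stdin>", line 6, in <module>
    return _quantile_unchecked(
        a, q, axis, out, overwrite_input, method, keepdims, weights)
    return _ureduce(a,
                    func=_quantile_ureduce_func,
    ...<5 lines>...
                    overwrite_input=overwrite_input,
                    method=method)
    r = func(a, **kwargs)
    result = _quantile(arr,
                       quantiles=q,
    ...<2 lines>...
                       out=out,
                       weights=wgt)
    slices_having_nans = np.isnan(arr[-1, ...])
                                  ~~~^^^^^^^^^
IndexError: index -1 is out of bounds for axis 0 with size 0
```

View pics/side1.png

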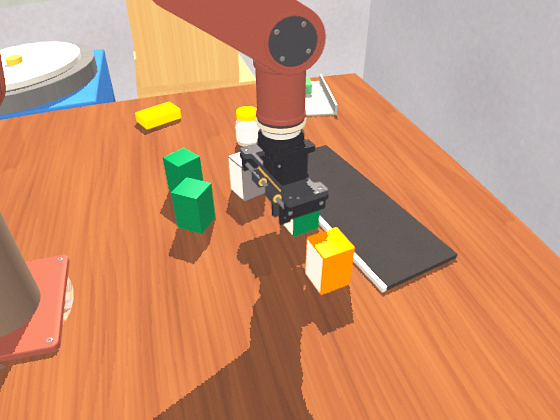

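The side view shows the green block upright at px (300,220), just short of the stop. It has about 7 mm left to go, so I'll creep to contact.

{"method": "drive_tool", "body": {"series": [[[-0.2, 0, 0, 0], [-0.4, 0, 0, 0], [-0.5, 0, 0, 0], [-0.6, 0, 0, 0], [-0.6, 0, 0, 0]]]}}

```text
t: 4.28
tcp_pos: [0.5012, 0.0704, 0.0297]
tool_rot: [0.317, -3.124, 0.0]
ft_force: [-6.1, -2.3, 4.1]
width: 0.0173
grip_force: 3.1
```

{"method": "drive_tool", "body": {"series": [[[-0.1, 0, 0, 0], [-0.2, 0, 0, 0], [-0.2, 0, 0, 0]]]}}

```text
t: 4.53
tcp_pos: [0.5023, 0.0707, 0.0297]
tool_rot: [0.317, -3.122, 0.0]
ft_force: [-9.2, -2.9, 7.2]
width: 0.0172
grip_force: 4.8
```

{"method": "drive_tool", "body": {"series": [[[-0.1, 0, 0, 0], [-0.2, 0, 0, 0], [-0.2, 0, 0, 0]]]}}

```text
t: 4.78
tcp_pos: [0.5024, 0.0708, 0.0294]
tool_rot: [0.317, -3.118, 0.001]
ft_force: [-16.0, -4.9, 12.5]
width: 0.0175
grip_force: 8.2
```

The push force has risen sharply, so the foot is at the stop. I'll back off, raise the tool and take a quick look before tipping.

{"method": "drive_tool", "body": {"series": [[[0.5, 0, 0, 0], [1.2, 0, 0, 0], [2, 0, 0, 0], [2, 0, -2, 0], [2, 0, -4, 0], [2, 0, -4.5, 0], [2, 0, -4.5, 0]]]}}

```text
t: 5.37
tcp_pos: [0.4879, 0.0672, 0.0766]
tool_rot: [-0.317, 3.12, -0.001]
ft_force: [-0.1, -0.0, 0.5]
width: 0.0173
grip_force: 0.0
```

```bash
python3 - <<'E'
from h import *
c=capture("side"); W=pts(c); hsv=cv2.cvtColor(c["image"],cv2.COLOR_BGR2HSV)
g=((cv2.inRange(hsv,(35,60,30),(95,255,255))>0)&(W[...,0]>.45)&(W[...,0]<.65)&(W[...,1]>0)&(W[...,1]<.15)&(W[...,2]<.095)).astype(np.uint8)
p=W[g>0]; X=p[:,:2]@[.9795,.2013]-.5718
for a,b in((0,.02),(.03,.05),(.06,.08),(.082,.095)):
    k=(p[:,2]>a)&(p[:,2]<b); print(a,b,k.sum(),np.percentile(X[k],[2,98]).round(4) if k.any() else 0)
cv2.imwrite("pics/side2.png",cv2.resize(c["image"][100:300,180:440],None,fx=3,fy=3))
s=state();print(s["tcp_pos"],s["ft_force"])
E
```

```text
0 0.02 191 [-0.0543 -0.0027]
0.03 0.05 223 [-0.0543 -0.0014]
0.06 0.08 239 [-0.0542 -0.0009]
0.082 0.095 177 [-0.0537 -0.0009]
[0.4868007  0.06720512 0.0752361 ] [-0.46847947  0.53121429 -0.96542995]
```

View pics/side2.png

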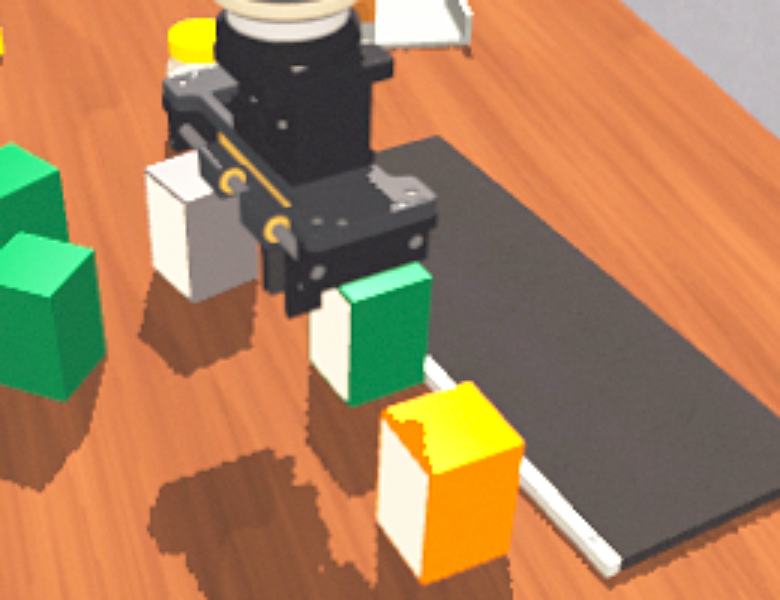

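The crop shows the green block upright with its foot at the stop (crop px 390,390), front face about −1 mm in the rest frame at all heights. Now I tip it.

{"method": "drive_tool", "body": {"series": [[[-0.6, 0, 0, 0], [-1.1, 0, 0, 0], [-1.5, 0, 0, 0], [-1.8, 0, 0, 0], [-2.1, 0, 0, 0], [-2.4, 0, 0, 0], [-2.7, 0, 0, 0], [-3, 0, 0, 0], [-3.3, 0, 0, 0], [-3.6, 0, 0, 0]]]}}

```text
t: 6.25
tcp_pos: [0.5198, 0.0743, 0.0745]
tool_rot: [0.317, -3.121, 0.0]
ft_force: [-9.7, -1.1, 13.2]
width: 0.0176
grip_force: 6.2
```

```bash
python3 - <<'E'
from h import *
c=capture("side")
cv2.imwrite("pics/side3.png",cv2.resize(c["image"][100:300,180:440],None,fx=3,fy=3))
s=state();print(s["tcp_pos"],s["ft_force"])
E
```

```text
[0.52077125 0.07443186 0.07471934] [-5.58913605 -0.82002633  7.70929978]
```

View pics/side3.png

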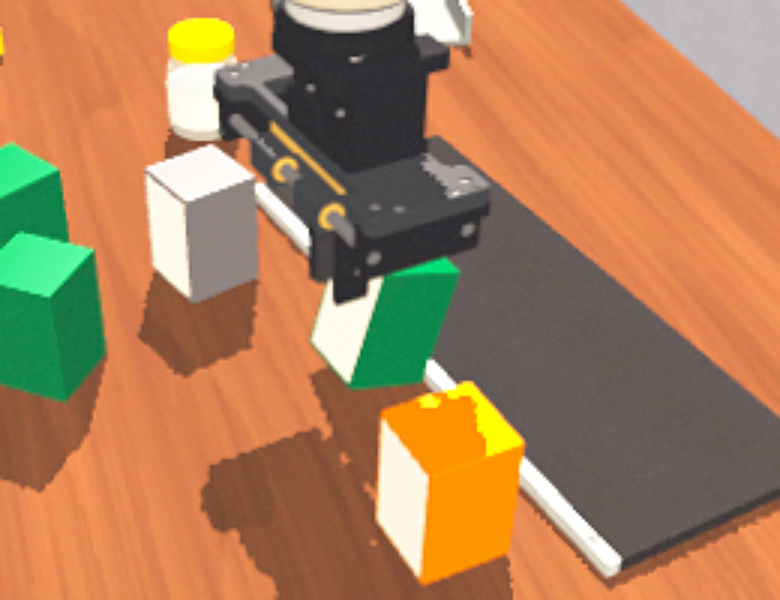

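The crop shows the block tilted about 18° with its foot still at the stop. Amber and grey are untouched, so I continue.

{"method": "drive_tool", "body": {"series": [[[-0.4, 0, 0, 0], [-0.8, 0, 0, 0], [-1.2, 0, 0, 0], [-1.6, 0, 0, 0], [-2, 0, 0, 0], [-2.3, 0, 0, 0], [-2.6, 0, 0, 0], [-2.9, 0, 0, 0], [-3.2, 0, -0.1, 0], [-3.5, 0, -0.2, 0]]]}}

```text
t: 7.13
tcp_pos: [0.5552, 0.0816, 0.0757]
tool_rot: [0.317, -3.124, -0.0]
ft_force: [-0.3, 0.6, -0.5]
width: 0.0172
grip_force: 0.0
```

```bash
python3 - <<'E'
from h import *
c=capture("side")
cv2.imwrite("pics/side4.png",cv2.resize(c["image"][100:300,180:440],None,fx=3,fy=3))
s=state();print(s["tcp_pos"],s["ft_force"])
E
```

```text
[0.55585582 0.0816176  0.07602906] [-0.72621808 -0.11029959  1.24582492]
```

View pics/side4.png

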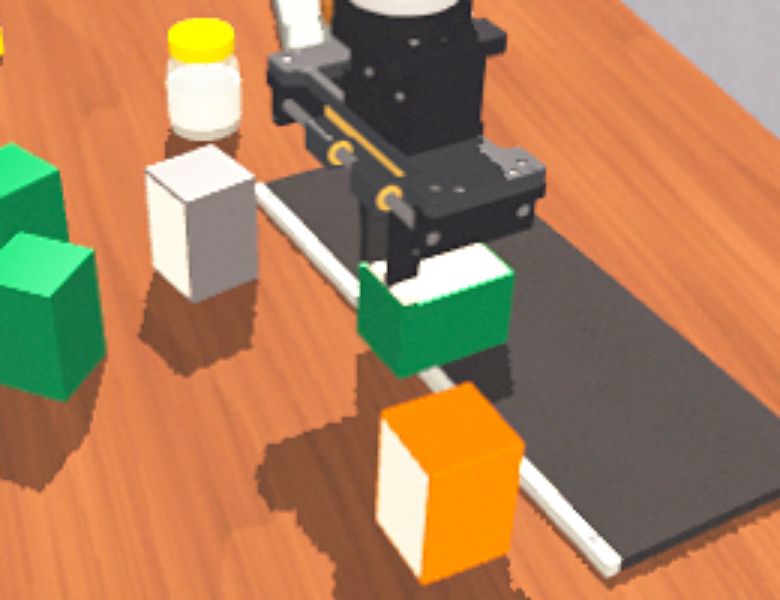

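The crop shows the block fallen onto the rest with its white face up (crop px 450,275) and the finger just above it. I'll raise straight up, move clear and check.

{"method": "drive_tool", "body": {"series": [[[0, 0, -2, 0], [0, 0, -5, 0], [0, 0, -8, 0], [3, 0, -11, 0], [6, 0, -13, 0], [9, 0, -13, 0], [12, 0, -13, 0], [14, 0, -13, 0], [14, 0, -13, 0], [14, 0, -13, 0]]]}}

```text
t: 8.02
tcp_pos: [0.4181, 0.0533, 0.2065]
tool_rot: [-0.316, 3.125, -0.0]
ft_force: [0.5, -0.2, -0.1]
width: 0.0174
grip_force: 0.0
```

```bash
python3 - <<'E'
from h import *
c=capture("side"); W=pts(c); hsv=cv2.cvtColor(c["image"],cv2.COLOR_BGR2HSV)
X=W[...,0]*.9795+W[...,1]*.2013-.5718
r=(X>-.06)&(X<.15)&(W[...,1]>0)&(W[...,1]<.18)
k=r&(W[...,2]>.055)&(W[...,2]<.1)&(hsv[...,1]<60)
p=W[k]; A=np.c_[p[:,:2],np.ones(len(p))]; co=np.linalg.lstsq(A,p[:,2],rcond=None)[0]
print("white top",k.sum(),p.mean(0).round(4),"X",np.percentile(X[k],[2,98]).round(4),"tilt deg",np.degrees(np.hypot(*co[:2])).round(1))
for n,lo in (("amber",((8,120,80),(28,255,255))),):
    m=(cv2.inRange(hsv,*lo)>0)&(W[...,2]>.078)&(W[...,2]<.095)&(W[...,1]<0)
    print(n,W[m].mean(0).round(4))
s=state();print(s["t"],s["tcp_pos"],s["ft_force"])
E
```

```text
white top 652 [0.5879 0.0865 0.0658] X [-0.016   0.0602] tilt deg 0.3
amber [ 0.5299 -0.0943  0.0812]
8.0667 [0.41879839 0.05336119 0.20665768] [ 0.88960497 -1.17207104  0.23385343]
```

The white face is level (0.3°) at z 0.066 and the former underside is at x≈−0.02 in the rest frame, all within limits. The amber number comes from a partial colour mask, and the pictures show that block hasn't moved. Handing in.

```bash
python3 -c "
from plant import ctrl; print(ctrl.sign_off())"
```

```text
the job is handed in; nothing more can be done
None
```

The job is handed in: the green block was pushed upright to the stop, then tipped, and it lies level on the rest with its white-frosted side up, with amber and grey still standing where they were in the pictures (no verdict was shown).

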